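# Rebuild the pump head's post stack and gauge the platen gap

## Task

Put the blood separator's pump head back together: thread the wide flat ring down its locating post until it is fully home on the boss, then the tall narrow bushing until it sits home on top of the ring, and let both go. Then take the taper gauge by its handle and slide its blade, thin end first and straight, into the gap between the anvil and the sprung pressure plate until it drags snugly, with the plate just lifted by 1 to 2 mm and never forced beyond 4 mm. Finish while still gripping the gauge at that depth, do not let go, and leave everything else on the bench undisturbed.

Things in the scene. Friction and masses are not known exactly. Their poses are not given: they have to be found in the camera images.
- pump_base: Pump head, fixed to the bench: aluminium base plate 240 x 110 x 10 mm with, on its long centre line, the post boss at one end and the two gap plates at the other. Origin under its centre; x along its length, from the gap plates towards the post; z up. Two columns of diameter 14 mm, 82 mm high, stand at x = -50 mm, y = +-40 mm and carry a white cross bar over the pressure plate.
- boss_top (a point): Centre of the boss's top face, 25 mm above the bench, on the axis of the upright locating post. Boss: diameter 32 mm. Post: steel, diameter 18 mm, standing 56 mm above this point, its top 5 mm tapered. z up, x away from the gap plates. Nothing else tall within 80 mm of the axis.
- mouth (a point): Mouth of the gap: point on the anvil's flat top (30 mm above the bench) under the middle of the pressure plate's front edge. x points level into the gap (push this way), z up. The anvil, 60 mm wide, is a flat shelf from 30 mm before to 65 mm behind this point. The plate, 50 mm deep, 56 wide, 9 thick, has its underside 5.5 to 9 mm above the anvil, different each time and not told.
- platen (a joint): Lift of the sprung pressure plate from its rest, m: 0 at rest, positive upward, up to 0.010. It takes about 6 N upward to start lifting it, then 0.8 N more per mm. Its rest height (the gap) is not included in this value.
- ring_centre (a point): Wide flat ring, plain steel: outside diameter 48 mm, bore 22 mm, 18 mm high, about 150 g, lying flat on the bench. Point at its centre, half-way up (9 mm). z along its axis.
- bush_centre (a point): Tall narrow bushing, plain steel: outside diameter 34 mm, bore 22 mm, 28 mm high, about 100 g, standing on the bench. Point at its centre, half-way up (14 mm). z along its axis.
- gauge_handle (a point): Taper gauge lying flat, about 120 g: grey handle 60 x 16 x 34 mm high, and a steel blade 100 mm long, 20 wide. Point at the handle's centre, 17 mm above the flat underside. x towards the thin end, y across the handle, z up. The blade's underside is flush with the handle's; its top slopes evenly from 12 mm thick at the handle (30 mm ahead of this point) to 2 mm at the tip (130 mm ahead).
- gauge_tip (a point): Thin end of the gauge's blade: middle of the tip edge, 1 mm above the underside. x out of the tip, z up.
- roller: Bystander, leave alone: white pump roller standing on end, diameter 28 mm, 30 mm high. Origin under its centre.
- wrench: Bystander, leave alone: steel wrench lying flat, 140 mm long along x. Origin under its middle.
- driver: Bystander, leave alone: screwdriver lying flat, 160 mm long along x. Origin under its middle.
- jar: Bystander, leave alone: white jar, diameter 60 mm, 85 mm high. Origin under its centre.
- dish: Bystander, leave alone: steel bowl, diameter 110 mm, 35 mm high. Origin under its centre.
- tube_rack: Bystander, leave alone: white rack 50 x 150 mm with capped tubes, 90 mm high. Origin under its centre.
- pen_cup: Bystander, leave alone: black cup with pens, diameter 74 mm, 140 mm high. Origin under its centre.
There are look-alikes about, which are no part of the job. Leave any green or purple look-alike of the part that bears ring_centre alone.

How it is judged:
On the way, in this order (a step that is already met when the one before it is completed fails the run):
1. the wide ring is home on the boss and released (horizontal distance between ring_centre and boss_top below 0.005 m and z of ring_centre in the frame of boss_top between 0.006 and 0.0115 m and angle between ring_centre's own z axis and vertical below 0.12 rad and contact force between the fingers and ring below 0.1 N and horizontal distance between bush_centre and boss_top above 0.03 m), for 0.2 s.
2. the bushing is home on the ring and released (horizontal distance between each of ring_centre, bush_centre and boss_top below 0.005 m and z of ring_centre in the frame of boss_top between 0.006 and 0.0115 m and angle between each of ring_centre, bush_centre's own z axis and vertical below 0.12 rad and z of bush_centre in the frame of boss_top between 0.029 and 0.0345 m and contact force between the fingers and bush below 0.1 N and contact force between the fingers and ring below 0.1 N), for 0.2 s.
3. the gripped gauge drags snugly in the gap (value of joint platen between 0.0004 and 0.0032 m and contact force between gauge and platen above 2 N and angle between the x axis of gauge_handle and the x axis of mouth, either way round below 0.2 rad and x of gauge_tip in the frame of mouth above 0.02 m and y of gauge_tip in the frame of mouth between -0.018 and 0.018 m and contact force between the fingers and gauge above 3 N and linear speed of gauge below 0.02 m/s), for 0.2 s.
At the end, for the whole second after the job is handed in: Ring on boss, bushing on ring, both round the post (5 mm, height 2.5 mm, tilt 0.12 rad), released. The gauge is still gripped (over 3 N), at rest, straight in the gap (0.2 rad, 18 mm sideways, tip over 20 mm in), pressing the plate with over 2 N, lift 0.4 to 3.2 mm (all of step 2 and all of step 3); the arm keeps its last pose, push and grip.
It fails at once if the pressure plate is forced up by more than 4 mm (value of joint platen above 0.004 m).
It fails at once if a bystander is moved by more than 30 mm (distance of any of roller, wrench, driver, jar, dish, tube_rack, pen_cup from where it was at the start of the episode above 0.03 m).
It also fails if it takes over 69 s, if anything falls off the work surface, if the arm or the gripper's body presses on something with over 40 N, if the wrist force passes 120 N, or if a joint passes its speed limit or range.

## Robot

A 6-joint arm with a two-finger parallel gripper is mounted at the origin on the work surface. World frame = base frame: x ahead of the robot, y to its left, z up, the work surface at z = 0. Lengths are in m, angles in rad, forces in N, time in s.
With the tool pointing down it reaches from about 0.4 to 0.825 m from the base axis. Payload 7 kg.
Tool frame: the origin (TCP) lies between the finger pads; the fingertips stand 25 mm ahead of it and the grasp point (between the pads) lies 6 mm ahead of it; z points along the fingers, y is the line along which they close (so a half turn about z gives the same grasp; the last joint's range is limited). The gripper opens to 88 mm and grips with 3 to 60 N. Pads are 19 mm wide; open, the fingers measure 130 mm over their backs; the gripper's body (78 mm by 193 mm) begins 47 mm behind the grasp point.
Start: joints at [-0.896, 0.359, 0.012, 0, -1.224, -0.288], TCP at [0.255, -0.625, 0.252] pointing down, gripper open.
Joint ranges: [-3.07, 3.07], [-1.43, 2.12], [-1.02, 1.25], [-3.03, 1.67], [-3.05, -0], [-3.03, 3.03]. Speed limits (rad/s): [2.39, 2.39, 3.01, 3.14, 3.14, 3.14].

## Interface

Orientations are given as a unit quaternion [x, y, z, w].
In Python, from plant import manip, grab_frame gives the robot as it stands.
- The arm moves only by the shell command python3 -m pendant 'ROWS' [OPENING] [FORCE]. ROWS is JSON, a list that holds one entry, the list of rows, each a list of 6 numbers: the shift along the tool's x, y, z in units of 30 mm (1.0 is 30 mm), then the turn, a rotation vector about the tool's x, y, z in units of 8 degrees (1.0 is 8 degrees). A call has 1 to 20 rows; each row shifts and turns the commanded pose from where the row before left it, along the tool's axes as they then stand; what a row does not reach is not made up. A row lasts 1/8 s, in which the tool goes at most 62.5 mm and 10.7 degrees, less where a joint would pass 70% of its speed; a pose out of reach is approached as far as the arm can. A call is refused whole if a number of a shift passes 1 or a number of a turn 1, either way. A call with a gripper value outside its range is refused whole. OPENING is the finger opening in mm, from 0 to 87.6, set as the call begins (- or left out, the last holds). The fingers move at their own pace and stop on an object; FORCE is the grip in N (left out, the last holds). Time passes only in rows, so rows that do not move let the fingers close. It gives the time, the measured TCP pose, the force, the opening and the grip force at its end, in the units of the state.
- manip.get_state(): the state, without advancing time (a new reading comes with each control period).
- grab_frame(name): name is "scene" or "side" or "wrist"; returns a dict with "pixels" (420x560x3 uint8, red, green, blue), "z_map" (420x560 float32, m along the optical axis (not along the pixel's ray), 0 where there is no reading), "fx", "fy", "cx", "cy" (pixels), "rvec" (rotation vector, rad) and "tvec" (3), from world to camera coordinates, as OpenCV has them. Camera axes: x right, y down, z forward; pixel columns grow to the right and rows downward; lengths in m; the calibration is good to about 2 mm. A picture is of the moment at which its call begins.
- manip.job_done(): hands the job in; it is judged then, once.
The state is a dict: "time_s": time; "joint_pos": joint angles; "qd": joint speeds; "tau": joint torques, N m; "ee_pos": TCP position; "tcp_rot": TCP orientation; "wrist_force": force on the tool from outside, world axes, zero at the start; "torque": the same for the moment, N m; "grip_width": opening from 0.0 (shut) to 1.0 (fully open); "finger_force": force on a finger pad.
Only numpy, scipy, OpenCV 4.12 (cv2) and the standard library are available. Lean on these libraries where they do the work, as an engineer would, in place of code of your own. Each camera call takes 0.05 s, during which the arm holds its last target. There are 200 camera calls.

## Working session

There is one attempt and no reset: what is moved stays moved. The work goes in short steps, Python scripts to look and compute and a shell command to move; the robot and the scene stay as the last step left them, time stands still between calls to the robot, and variables do not carry over. Pictures are saved under pics/ and viewed, at most 10 in all, crops included, and the job is handed in when it is done.

```bash
ls; mkdir -p pics; python3 - <<'E'
from plant import manip, grab_frame
import cv2,numpy as np
print(manip.get_state())
for n in ["scene","side"]:
    f=grab_frame(n); cv2.imwrite(f"pics/{n}0.png",f["pixels"][:,:,::-1]); np.savez(f"{n}0.npz",**f)
    R=cv2.Rodrigues(np.array(f["rvec"]))[0]; print(n,f["fx"],-R.T@np.array(f["tvec"]),R[2])
E
```

```text
pics
{'time_s': 0.0, 'joint_pos': array([-8.95941142e-01,  3.59381867e-01,  1.10736946e-02, -3.35915125e-04,
       -1.22410907e+00, -2.88148742e-01]), 'qd': array([ 2.81085459e-04,  6.42114839e-05, -7.05447789e-04, -2.24720599e-03,
        3.95893529e-04, -3.45140260e-04]), 'tau': array([ 6.00043259e-04, -5.82719064e+01,  2.93059140e+01,  6.99768886e+00,
        6.81325051e-03, -1.37835950e-04]), 'ee_pos': array([ 0.25440773, -0.62474263,  0.25063493]), 'tcp_rot': array([-1.92094507e-01,  9.81376084e-01,  7.91442586e-04, -2.35368644e-04]), 'wrist_force': array([ 0.29219648, -0.30535768, -0.14165526]), 'torque': array([ 0.02366359,  0.01097731, -0.0360458 ]), 'finger_force': 0.0, 'grip_width': 1.001419132712217}
scene 385.01457972615265 [1.12098367 0.09211788 0.79992702] [-0.59151211 -0.13196366 -0.7954238 ]
side 383.5617120786849 [0.2123347  0.53971813 0.76397768] [ 0.38531665 -0.59009555 -0.70944931]
```

View pics/scene0.png

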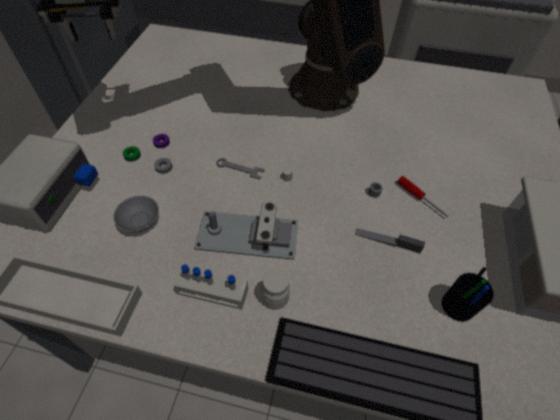

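View pics/side0.png

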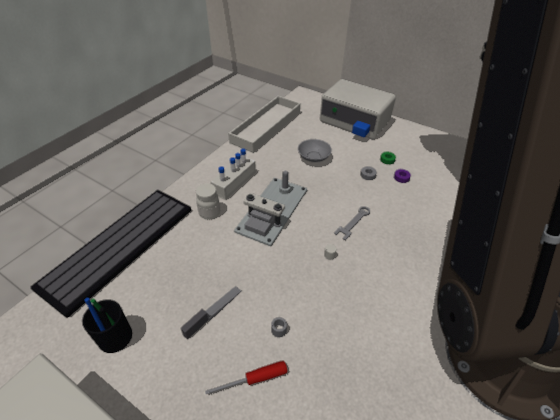

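The scene view shows the grey ring at (163,165), with a green look-alike at (132,153) and a purple one at (161,141). The bushing is at (375,188), the gauge handle at (409,243) with its tip at (357,233), the post at (211,222), and the gap plates at (270,235). In the side view, the ring is at (369,173), the bushing at (279,326) and the post at (286,178).

```bash
cat > h.py <<'E'
import numpy as np, cv2
from scipy.spatial.transform import Rotation as Ro
def cam(f):
    R=cv2.Rodrigues(np.array(f["rvec"]))[0]; t=np.array(f["tvec"]).ravel(); return R,t
def cloud(f):
    R,t=cam(f); z=f["z_map"]; v,u=np.mgrid[:z.shape[0],:z.shape[1]]
    P=np.stack([(u-f["cx"])/f["fx"]*z,(v-f["cy"])/f["fy"]*z,z],-1)
    W=(P-t)@R; W[z==0]=np.nan; return W
def ray(f,u,v,h):
    R,t=cam(f); c=-R.T@t; d=R.T@np.array([(u-f["cx"])/f["fx"],(v-f["cy"])/f["fy"],1]); return c+d*(h-c[2])/d[2]
def tool(dw,q):  # world shift -> rows units
    return Ro.from_quat(q).inv().apply(dw)/0.03
E
python3 - <<'E'
from h import *
f=dict(np.load("scene0.npz")); s=dict(np.load("side0.npz")); W=cloud(f); S=cloud(s)
np.set_printoptions(precision=4,suppress=True)
def topblob(W,c,r,zlo,zhi):
    m=(np.hypot(W[...,0]-c[0],W[...,1]-c[1])<r)&(W[...,2]>zlo)&(W[...,2]<zhi)
    p=W[m]; (x,y),rad=cv2.minEnclosingCircle(p[:,:2].astype(np.float32)); return len(p),np.array([x,y]),rad,np.median(p[:,2])
for n,(u,v),(a,b),h,zl in [("ring",(163,165),(369,173),.018,.012),("bush",(375,188),(279,326),.028,.02)]:
    c=ray(f,u,v,h); print(n,c,ray(s,a,b,h)); 
    for w in (W,S): print(topblob(w,c,.04,zl,h+.01))
print("handle",ray(f,409,242,.034),"tip",ray(f,357,233,.002), "post",ray(f,210,214,.081),ray(s,286,172,.081))
print("side handle",ray(s,196,322,.034),ray(s,239,291,.002))
for w in (W,S):
  c=ray(f,210,214,.081)
  print("post",topblob(w,c,.04,.06,.09))
  c=ray(f,409,242,.034); m=(np.hypot(w[...,0]-c[0],w[...,1]-c[1])<.06)&(w[...,2]>.026)&(w[...,2]<.045)
  print("handle",m.sum(),cv2.minAreaRect(w[m][:,:2].astype(np.float32)),np.median(w[m][:,2]))
  c=ray(f,266,222,.09); m=(np.hypot(w[...,0]-c[0],w[...,1]-c[1])<.08)&(w[...,2]>.08)&(w[...,2]<.12)
  print("bar",m.sum(),cv2.minAreaRect(w[m][:,:2].astype(np.float32)),np.median(w[m][:,2]))
for w in (W,S):
  c=ray(f,247,235,.01); m=(np.hypot(w[...,0]-c[0],w[...,1]-c[1])<.15)&(w[...,2]>.006)&(w[...,2]<.013)
  print("base",m.sum(),cv2.minAreaRect(w[m][:,:2].astype(np.float32)))
  m=(np.hypot(w[...,0]-c[0],w[...,1]-c[1])<.14)&(w[...,2]>.027)&(w[...,2]<.033)
  print("anvil",m.sum(),np.median(w[m],axis=0) if m.any() else 0)
for uv in [(196,248),(200,213),(298,220),(295,256)]: print(ray(f,*uv,.01))
E
```

```text
ring [ 0.4804 -0.3709  0.018 ] [ 0.4671 -0.3651  0.018 ]
(163, array([ 0.4762, -0.3744]), 0.024930955842137337, np.float64(0.017471779362244245))
(118, array([ 0.475, -0.377]), 0.026055026799440384, np.float64(0.01698017436544811))
bush [0.428 0.204 0.028] [0.4177 0.2098 0.028 ]
(93, array([0.4234, 0.2052]), 0.017499390989542007, np.float64(0.026992746136673643))
(142, array([0.422 , 0.2052]), 0.01726444624364376, np.float64(0.02614662396121715))
handle [0.5801 0.2943 0.034 ] tip [0.5624 0.1763 0.002 ] post [ 0.6482 -0.1669  0.081 ] [ 0.6392 -0.1643  0.081 ]
side handle [0.5642 0.3002 0.034 ] [0.5496 0.1761 0.002 ]
post (70, array([ 0.6465, -0.164 ]), 0.009035726077854633, np.float64(0.07642134651594976))
handle 189 ((0.5740412473678589, 0.2999587655067444), (0.05918477848172188, 0.019058728590607643), 83.14896392822266) 0.033831363287037314
bar 67 ((0.6295260190963745, -0.03620821237564087), (0.09305439889431, 0.014009746722877026), 7.524932861328125) 0.0818929438450924
post (48, array([ 0.6439, -0.1646]), 0.008364363573491573, np.float64(0.07430913718390061))
handle 239 ((0.5733464360237122, 0.2994452714920044), (0.05946327745914459, 0.017916381359100342), 82.51368713378906) 0.03276762585946208
bar 33 ((0.6280333399772644, -0.03732173144817352), (0.09190702438354492, 0.0148624861612916), 6.799651145935059) 0.0814116158899961
base 2384 ((0.6808890104293823, -0.07959650456905365), (0.20326712727546692, 0.23979665338993073), 7.033524036407471)
anvil 431 [ 0.6331 -0.005   0.0302]
base 1452 ((0.6829847693443298, -0.08091770112514496), (0.20922674238681793, 0.2419837862253189), 7.292967796325684)
anvil 290 [ 0.621  -0.004   0.0293]
[ 0.7039 -0.1913  0.01  ]
[ 0.6048 -0.218   0.01  ]
[0.5652 0.0271 0.01  ]
[0.6681 0.041  0.01  ]
```

```bash
python3 - <<'E'
import cv2
a=cv2.imread("pics/scene0.png")[195:265,185:305]; b=cv2.imread("pics/side0.png")[165:250,225:320]
a=cv2.resize(a,(400,int(70*400/120)),interpolation=3); b=cv2.resize(b,(400,int(85*400/95)),interpolation=3)
cv2.imwrite("pics/crop0.png",cv2.vconcat([a,b]))
E
```

```text
(no output)
```

View pics/crop0.png

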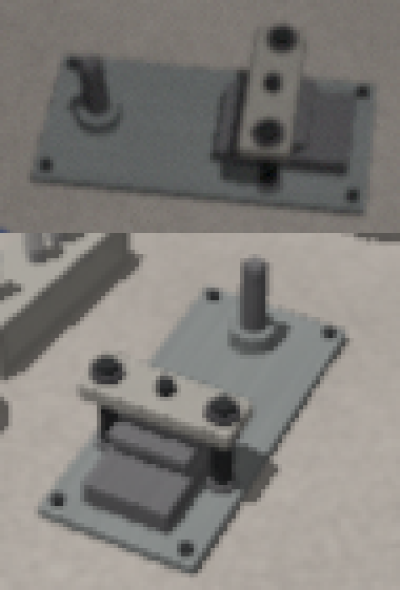

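The crop shows the pump head with the anvil shelf on the +y side, so the gauge pushes towards about -y. The post is at the -y end. The starting gripper yaw already clears both look-alike rings, so I'll go above the ring and look from close by.

```bash
python3 -m pendant '[[[-0.83,0.41,0.14,0,0,0],[-0.83,0.41,0.14,0,0,0],[-0.83,0.41,0.14,0,0,0],[-0.83,0.41,0.14,0,0,0],[-0.83,0.41,0.14,0,0,0],[-0.83,0.41,0.14,0,0,0],[-0.83,0.41,0.14,0,0,0],[-0.83,0.41,0.14,0,0,0],[-0.83,0.41,0.14,0,0,0],[-0.83,0.41,0.14,0,0,0],[-0.83,0.41,0.14,0,0,0],[-0.83,0.41,0.14,0,0,0],[0,0,0,0,0,0],[0,0,0,0,0,0]]]' 64
cat > wl.py <<'E'
from h import *
from plant import manip, grab_frame
import sys
np.set_printoptions(precision=4,suppress=True)
f=grab_frame("wrist"); n=sys.argv[1]; cv2.imwrite(f"pics/{n}.png",f["pixels"][:,:,::-1]); st=manip.get_state()
np.savez(n+".npz",**f,q=st["tcp_rot"],p=st["ee_pos"])
W=cloud(f); x,y,r,zl,zh=map(float,sys.argv[2:7])
m=(np.hypot(W[...,0]-x,W[...,1]-y)<r)&(W[...,2]>zl)&(W[...,2]<zh); p=W[m]
print(len(p),np.median(p,axis=0)); c,rad=cv2.minEnclosingCircle(p[:,:2].astype(np.float32)); print("circle",c,rad)
v,u=np.nonzero(m); print("px",u.min(),u.max(),v.min(),v.max(), "rect",cv2.minAreaRect(p[:,:2].astype(np.float32)))
print("tcp",st["ee_pos"],"q",st["tcp_rot"],"delta tool units",tool(np.r_[np.array(c)-st["ee_pos"][:2],0],st["tcp_rot"]))
E
python3 wl.py w1 .4755 -.3755 .04 .012 .024
```

```text
time_s: 1.85
ee_pos: [0.4754, -0.3757, 0.2009]
tcp_rot: [-0.192, 0.981, 0.0, -0.0]
wrist_force: [0.0, 0.0, 0.2]
grip_width: 0.732
finger_force: 0.0
1327 [ 0.4734 -0.376   0.0181]
circle (0.4745141267776489, -0.37542596459388733) 0.023991012945771217
px 264 310 171 216 rect ((0.47440704703330994, -0.37559986114501953), (0.047015100717544556, 0.04671293869614601), 9.793012619018555)
tcp [ 0.4753 -0.376   0.2011] q [-0.1921  0.9814  0.0001 -0.0002] delta tool units [0.0154 0.0276 0.    ]
```

View pics/w1.png

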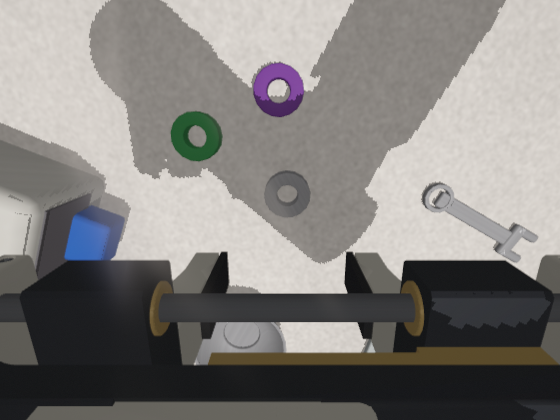

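The wrist view shows the grey ring at (287,193), within about 1 mm of straight below the TCP. The purple ring is at (278,90) and the green at (196,136), both clear of the fingers. I'll descend, grip and lift.

```bash
python3 -m pendant '[[[0,0,0.95,0,0,0],[0,0,0.95,0,0,0],[0,0,0.95,0,0,0],[0,0,0.95,0,0,0],[0,0,0.95,0,0,0],[0,0,0.6,0,0,0],[0,0,0.36,0,0,0],[0,0,0,0,0,0],[0,0,0,0,0,0]]]' && python3 -m pendant '[[[0,0,0,0,0,0],[0,0,0,0,0,0],[0,0,0,0,0,0],[0,0,0,0,0,0],[0,0,0,0,0,0],[0,0,0,0,0,0]]]' 30 25
```

```text
time_s: 3.02
ee_pos: [0.476, -0.3761, 0.0307]
tcp_rot: [-0.192, 0.981, -0.0, 0.0]
wrist_force: [-0.1, -0.6, 0.8]
grip_width: 0.734
finger_force: 0.0
time_s: 3.78
ee_pos: [0.4759, -0.3757, 0.0304]
tcp_rot: [-0.192, 0.981, -0.0, 0.0]
wrist_force: [-1.0, 1.0, 5.6]
grip_width: 0.534
finger_force: 25.0
```

```bash
python3 -m pendant '[[[0,0,-0.9,0,0,0],[0,0,-0.9,0,0,0],[0,0,-0.9,0,0,0],[0,0,-0.9,0,0,0],[-0.87,0.4,-0.16,0,0,0],[-0.87,0.4,-0.16,0,0,0],[-0.87,0.4,-0.16,0,0,0],[-0.87,0.4,-0.16,0,0,0],[-0.87,0.4,-0.16,0,0,0],[-0.87,0.4,-0.16,0,0,0],[-0.87,0.4,-0.16,0,0,0],[-0.87,0.4,-0.16,0,0,0],[-0.87,0.4,-0.16,0,0,0],[-0.87,0.4,-0.16,0,0,0],[-0.87,0.4,-0.16,0,0,0],[0,0,0,0,0,0],[0,0,0,0,0,0]]]'
python3 wl.py w2 .645 -.164 .03 .077 .09
```

```text
time_s: 5.9
ee_pos: [0.6917, -0.1447, 0.1902]
tcp_rot: [-0.192, 0.981, 0.0, -0.0]
wrist_force: [-0.7, -0.3, -1.5]
grip_width: 0.532
finger_force: 25.0
363 [ 0.6445 -0.1657  0.0801]
circle (0.6477872133255005, -0.16428199410438538) 0.007517080754041672
px 274 295 142 164 rect ((0.6447277069091797, -0.1654856652021408), (0.015697915107011795, 0.01673792116343975), 67.7922134399414)
tcp [ 0.6914 -0.1452  0.1904] q [-0.1921  0.9814  0.0001 -0.0004] delta tool units [ 1.5877 -0.041   0.0011]
```

View pics/w2.png

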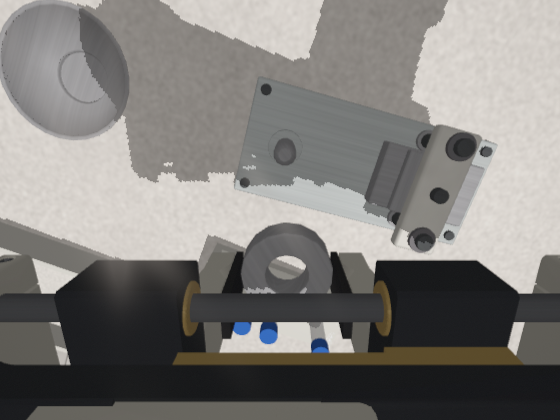

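The wrist view shows the post at (285,152) with the boss rim round it, and the held ring at (287,270) lying level in the fingers. I'll measure the ring and post in this same image.

```bash
python3 - <<'E'
from h import *
np.set_printoptions(precision=4,suppress=True)
f=dict(np.load("w2.npz")); W=cloud(f); p=f["p"]; q=f["q"]
print("post ray",ray(f,284.5,153,.081))
T=Ro.from_quat(q).inv().apply((W-p).reshape(-1,3)).reshape(W.shape)*1000
m=(np.hypot(T[...,0],T[...,1])<30)&(abs(T[...,2]-12.5)<4)&(abs(T[...,1])<20)
P=T[m]; print(len(P),P.min(0),P.max(0),np.median(P[:,2]))
# hole & outer edges along centre strip
s=P[abs(P[:,1])<3]; print(np.sort(s[:,0])[::4])
# post column points in tool coordinates
m=(np.hypot(W[...,0]-.645,W[...,1]+.165)<.03)&(W[...,2]>.035)
P=T[m]; hi=P[W[m][:,2]>.0785]; print(len(hi),hi.min(0),hi.max(0),hi.mean(0)); 
lo=P[W[m][:,2]<.076]; print(len(lo),lo.min(0),lo.max(0))
m=(np.hypot(W[...,0]-.645,W[...,1]+.165)<.03)&(abs(W[...,2]-.025)<.004); P=T[m]; print("boss",cv2.minEnclosingCircle(P[:,:2].astype(np.float32)))
E
```

```text
post ray [ 0.6443 -0.1657  0.081 ]
3313 [-11.0745 -19.9234  10.5508] [24.5505 19.9984 16.4518] 12.483869163185458
[-11.0745 -10.5132 -10.4404 -10.3869 -10.269  -10.1809 -10.0733  11.58
  11.8035  12.0514  12.2199  12.4891  12.7448  12.8616  13.2178  13.3972
  13.5379  13.6709  13.8696  14.1427  14.2103  14.3438  14.4991  14.6757
  14.7556  15.0867  15.3391  15.5119  15.6063  15.7905  15.8788  16.075
  16.3918  16.4483  16.7444  16.8051  16.8756  17.078   17.3296  17.5072
  17.6698  17.8528  17.9809  18.0685  18.4101  18.5488  18.7123  18.8512
  18.9718  19.0679  19.4289  19.5614  19.6636  19.7925  19.8635  20.1739
  20.2399  20.4682  20.6027  20.8546  20.9762  21.1311  21.3148  21.4347
  21.4658  21.6811  21.9043  22.0398  22.3497  22.4451  22.6279  22.7613
  22.9437  23.0334  23.1027  23.2359  23.3291  23.4236  23.5432  23.679
  23.785   23.8686  23.8998  23.9956  24.1007  24.178   24.3382  24.5156]
14006 [ 20.5026 -27.9768 -89.0905] [ 57.8331  21.9857 111.9076] [ 26.2665  -1.1396 -65.5381]
83 [ 42.2634  -9.4316 114.431 ] [ 59.2765   7.15   155.3003]
boss ((50.73517608642578, -1.137834072113037), 15.758284568786621)
```

```bash
python3 -m pendant '[[[0.835,-0.02,0,0,0,0],[0.835,-0.02,0,0,0,0],[0,0,0.9,0,0,0],[0,0,0.9,0,0,0],[0,0,0.7,0,0,0],[0,0,0,0,0,0],[0,0,0,0,0,0]]]'; python3 -m pendant '[[[0,0,0.15,0,0,0],[0,0,0.15,0,0,0],[0,0,0,0,0,0]]]'
```

```text
time_s: 6.82
ee_pos: [0.6462, -0.1656, 0.1167]
tcp_rot: [-0.192, 0.981, -0.0, 0.0]
wrist_force: [0.3, 0.1, -1.2]
grip_width: 0.538
finger_force: 25.0
time_s: 7.2
ee_pos: [0.6456, -0.1651, 0.1064]
tcp_rot: [-0.192, 0.981, 0.0, -0.0]
wrist_force: [-0.6, -0.1, -2.3]
grip_width: 0.534
finger_force: 25.0
```

```bash
python3 -m pendant '[[[0,0,0.25,0,0,0],[0,0,0.25,0,0,0],[0,0,0.25,0,0,0],[0,0,0.25,0,0,0],[0,0,0,0,0,0]]]'; python3 -m pendant '[[[0,0,0.25,0,0,0],[0,0,0.25,0,0,0],[0,0,0.08,0,0,0],[0,0,0,0,0,0]]]'
```

```text
time_s: 7.82
ee_pos: [0.6453, -0.1652, 0.0757]
tcp_rot: [-0.192, 0.981, 0.0, -0.001]
wrist_force: [-0.5, 0.9, -1.8]
grip_width: 0.537
finger_force: 25.0
time_s: 8.32
ee_pos: [0.6457, -0.1652, 0.059]
tcp_rot: [-0.192, 0.981, 0.0, -0.0]
wrist_force: [0.2, -0.6, -1.6]
grip_width: 0.536
finger_force: 25.0
```

```bash
python3 -m pendant '[[[0,0,0.07,0,0,0],[0,0,0.03,0,0,0],[0,0,0,0,0,0]]]'; python3 -m pendant '[[[0,0,0,0,0,0],[0,0,0,0,0,0],[0,0,0,0,0,0],[0,0,0,0,0,0],[0,0,-0.4,0,0,0],[0,0,-0.8,0,0,0],[0,0,-1,0,0,0],[0,0,-1,0,0,0],[-0.8,0,-0.9,0,0,0],[-0.8,0,0,0,0,0],[0,0,0,0,0,0],[0,0,0,0,0,0]]]' 62
python3 wl.py w3 .645 -.165 .035 .03 .055
```

```text
time_s: 8.7
ee_pos: [0.6458, -0.1652, 0.0562]
tcp_rot: [-0.192, 0.981, 0.0, -0.0]
wrist_force: [1.0, 0.4, -1.1]
grip_width: 0.537
finger_force: 25.0
time_s: 10.2
ee_pos: [0.6897, -0.1471, 0.1793]
tcp_rot: [-0.192, 0.981, 0.0, -0.0]
wrist_force: [0.2, -0.1, 0.3]
grip_width: 0.707
finger_force: 0.0
1934 [ 0.6417 -0.1672  0.0432]
circle (0.6448785662651062, -0.1657085120677948) 0.02399122342467308
px 259 314 124 180 rect ((0.6445317268371582, -0.16551527380943298), (0.04675998166203499, 0.04667813703417778), 23.455163955688477)
tcp [ 0.6896 -0.1473  0.1793] q [-0.1921  0.9814  0.0001 -0.0003] delta tool units [ 1.6123 -0.0077  0.0009]
```

The ring is home: top at 43 mm, and its centre matches the post. Next is the bushing.

```bash
python3 -m pendant '[[[0.254,0.949,-0.046,0,0,0],[0.254,0.949,-0.046,0,0,0],[0.254,0.949,-0.046,0,0,0],[0.254,0.949,-0.046,0,0,0],[0.254,0.949,-0.046,0,0,0],[0.254,0.949,-0.046,0,0,0],[0.254,0.949,-0.046,0,0,0],[0.254,0.949,-0.046,0,0,0],[0.254,0.949,-0.046,0,0,0],[0.254,0.949,-0.046,0,0,0],[0.254,0.949,-0.046,0,0,0],[0.254,0.949,-0.046,0,0,0],[0.254,0.949,-0.046,0,0,0],[0.254,0.949,-0.046,0,0,0],[0.254,0.949,-0.046,0,0,0]]]' 50;  python3 -m pendant '[[[0,0,0,0,0,-0.945],[0,0,0,0,0,-0.945],[0,0,0,0,0,-0.945],[0,0,0,0,0,-0.945],[0,0,0,0,0,-0.945],[0,0,0,0,0,-0.945],[0,0,0,0,0,-0.945],[0,0,0,0,0,-0.945],[0,0,0,0,0,-0.945],[0,0,0,0,0,0],[0,0,0,0,0,0]]]'
python3 wl.py w4 .4227 .2052 .03 .022 .034; python3 -c "
from plant import manip;print(manip.get_state()['joint_pos'])"
```

```text
time_s: 12.12
ee_pos: [0.4224, 0.2053, 0.2002]
tcp_rot: [-0.192, 0.981, 0.0, 0.0]
wrist_force: [0.8, 1.1, -1.1]
grip_width: 0.573
finger_force: 0.0
time_s: 13.5
ee_pos: [0.4231, 0.205, 0.2]
tcp_rot: [0.707, -0.707, -0.0, -0.0]
wrist_force: [-0.1, -1.0, -0.9]
grip_width: 0.57
finger_force: 0.0
548 [0.4223 0.2045 0.0279]
circle (0.42269352078437805, 0.2055657058954239) 0.01719517447054386
px 271 304 182 215 rect ((0.4225695729255676, 0.20516568422317505), (0.032989878207445145, 0.03302363306283951), 49.95538330078125)
tcp [0.4232 0.2051 0.2   ] q [ 0.7075 -0.7067 -0.     -0.0001] delta tool units [-0.0162  0.0172  0.    ]
[ 8.71321839e-01  6.07672879e-02 -4.99105541e-01 -1.12236566e-05
 -1.01081149e+00 -8.70292308e-01]
```

View pics/w4.png

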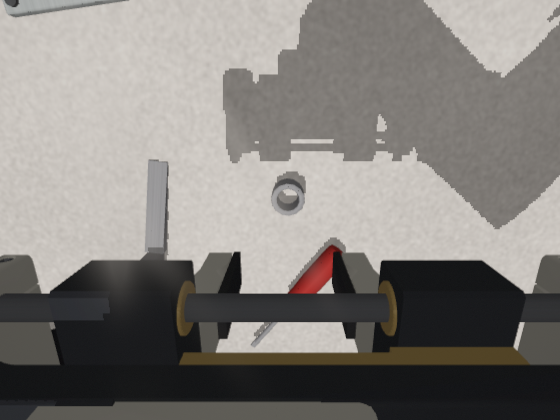

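The bushing is at (288,198), under the TCP. The driver's end at (338,250) is clear of both fingers. I'll grip.

```bash
python3 -m pendant '[[[0,0,0.95,0,0,0],[0,0,0.95,0,0,0],[0,0,0.95,0,0,0],[0,0,0.95,0,0,0],[0,0,0.95,0,0,0],[0,0,0.5,0,0,0],[0,0,0.32,0,0,0],[0,0,0,0,0,0],[0,0,0,0,0,0]]]' && python3 -m pendant '[[[0,0,0,0,0,0],[0,0,0,0,0,0],[0,0,0,0,0,0],[0,0,0,0,0,0],[0,0,0,0,0,0],[0,0,0,0,0,0]]]' 20 25
```

```text
time_s: 14.68
ee_pos: [0.4236, 0.2057, 0.0334]
tcp_rot: [0.708, -0.706, 0.0, -0.0]
wrist_force: [0.8, -0.5, 0.4]
grip_width: 0.572
finger_force: 0.0
time_s: 15.42
ee_pos: [0.4234, 0.2054, 0.0332]
tcp_rot: [0.708, -0.706, 0.0, -0.0]
wrist_force: [-1.6, -0.0, 5.5]
grip_width: 0.371
finger_force: 25.0
```

```bash
python3 -m pendant '[[[0,0,-0.9,0,0,0],[0,0,-0.9,0,0,0],[0,0,-0.9,0,0,0],[0,0,-0.9,0,0,0],[0.892,-0.615,-0.136,0,0,0],[0.892,-0.615,-0.136,0,0,0],[0.892,-0.615,-0.136,0,0,0],[0.892,-0.615,-0.136,0,0,0],[0.892,-0.615,-0.136,0,0,0],[0.892,-0.615,-0.136,0,0,0],[0.892,-0.615,-0.136,0,0,0],[0.892,-0.615,-0.136,0,0,0],[0.892,-0.615,-0.136,0,0,0],[0.892,-0.615,-0.136,0,0,0],[0.892,-0.615,-0.136,0,0,0],[0.892,-0.615,-0.136,0,0,0],[0,0,0,0,0,0],[0,0,0,0,0,0]]]'
python3 wl.py w5 .645 -.165 .035 .035 .05
python3 - <<'E'
from h import *
np.set_printoptions(precision=2,suppress=True)
f=dict(np.load("w5.npz")); W=cloud(f); p=f["p"]; q=f["q"]
T=Ro.from_quat(q).inv().apply((W-p).reshape(-1,3)).reshape(W.shape)*1000
zt=33.2-28
m=(np.hypot(T[...,0],T[...,1])<22)&(abs(T[...,2]-zt)<3)&(abs(T[...,1])<14)
P=T[m]; print("bush",len(P),P.min(0),P.max(0),np.median(P[:,2])); s=np.sort(P[abs(P[:,1])<3][:,0]); print(s[0],s[-1],[ (a,b) for a,b in zip(s,s[1:]) if b-a>2])
for zl,zh,r in [(.0775,.086,.02),(.035,.05,.035)]:
  m=(np.hypot(W[...,0]-.645,W[...,1]+.165)<r)&(W[...,2]>zl)&(W[...,2]<zh); P=T[m]; print(len(P),P.min(0),P.max(0),(P.min(0)+P.max(0))/2)
E
```

```text
time_s: 17.68
ee_pos: [0.6452, -0.1149, 0.1891]
tcp_rot: [0.708, -0.706, -0.001, 0.0]
wrist_force: [0.2, 0.5, -1.1]
grip_width: 0.373
finger_force: 25.0
1808 [ 0.6454 -0.1682  0.0432]
circle (0.6450722217559814, -0.16581499576568604) 0.023981137201189995
px 260 314 121 176 rect ((0.6451360583305359, -0.16593694686889648), (0.046791087836027145, 0.04747435450553894), 58.81977081298828)
tcp [ 0.6452 -0.1146  0.1893] q [ 0.7084 -0.7058 -0.0004  0.0003] delta tool units [ 1.7079  0.0104 -0.0003]
bush 1023 [ -4.77 -13.91   3.59] [17.16 13.87  8.2 ] 5.581515585377795
10.617833295936858 17.16297213843771 []
335 [ 43.22  -7.82 106.56] [ 59.19   8.21 111.82] [ 51.21   0.2  109.19]
1808 [ 27.88 -23.55 139.46] [ 75.14  23.53 154.13] [ 51.51  -0.01 146.79]
```

```bash
python3 -m pendant '[[[0.85,0,0,0,0,0],[0.85,0,0,0,0,0],[0,0,0.9,0,0,0],[0,0,0.9,0,0,0],[0,0,0.57,0,0,0],[0,0,0,0,0,0],[0,0,0,0,0,0]]]'; python3 -m pendant '[[[0,0,0.15,0,0,0],[0,0,0.15,0,0,0],[0,0,0,0,0,0]]]';python3 -m pendant '[[[0,0,0.2,0,0,0],[0,0,0.2,0,0,0],[0,0,0.2,0,0,0],[0,0,0.2,0,0,0],[0,0,0,0,0,0]]]'
```

```text
time_s: 18.6
ee_pos: [0.6467, -0.1657, 0.1198]
tcp_rot: [0.709, -0.706, 0.001, -0.0]
wrist_force: [0.5, 0.7, 0.3]
grip_width: 0.372
finger_force: 25.0
time_s: 18.98
ee_pos: [0.6457, -0.166, 0.1094]
tcp_rot: [0.708, -0.706, -0.0, 0.0]
wrist_force: [-0.3, 0.2, -0.7]
grip_width: 0.373
finger_force: 25.0
time_s: 19.6
ee_pos: [0.6456, -0.166, 0.0849]
tcp_rot: [0.708, -0.706, -0.0, 0.0]
wrist_force: [0.9, 0.5, -0.8]
grip_width: 0.372
finger_force: 25.0
```

```bash
python3 -m pendant '[[[0,0,0.15,0,0,0],[0,0,0.1,0,0,0],[0,0,0,0,0,0]]]'; python3 -m pendant '[[[0,0,0,0,0,0],[0,0,0,0,0,0],[0,0,0,0,0,0],[0,0,0,0,0,0],[0,0,-0.4,0,0,0],[0,0,-0.8,0,0,0],[0,0,-1,0,0,0],[0,0,-1,0,0,0],[-0.8,0,-0.9,0,0,0],[-0.8,0,0,0,0,0],[0,0,0,0,0,0],[0,0,0,0,0,0]]]' 50
python3 wl.py w6 .645 -.165 .025 .06 .074; python3 wl.py w6b .645 -.165 .035 .038 .05
python3 - <<'E'
from h import *
from plant import grab_frame
f=grab_frame("scene"); np.savez("scene1.npz",**f); g=grab_frame("side"); np.savez("side1.npz",**g)
for n in (f,g):
  W=cloud(n); c=np.array([.629,-.037]); d=np.array([.125,-.992]); e=np.array([.992,.125])
  X=(W[...,:2]-c)@d; Y=(W[...,:2]-c)@e; Z=W[...,2]
  for lo in range(-70,50,5):
    m=(X*1000>=lo)&(X*1000<lo+5)&(abs(Y)<.02)&(Z>.02)&(Z<.06); 
    if m.sum(): print(lo,m.sum(),np.round(np.percentile(Z[m]*1000,[10,50,90]),1))
E
```

```text
time_s: 19.98
ee_pos: [0.6459, -0.166, 0.078]
tcp_rot: [0.708, -0.706, -0.0, 0.0]
wrist_force: [-0.5, 0.4, -0.7]
grip_width: 0.369
finger_force: 25.0
time_s: 21.48
ee_pos: [0.6458, -0.1182, 0.2016]
tcp_rot: [0.708, -0.706, 0.0, -0.0]
wrist_force: [0.2, 0.0, 0.4]
grip_width: 0.572
finger_force: 0.0
817 [ 0.647  -0.1666  0.0709]
circle (0.6463763117790222, -0.16571028530597687) 0.01692219078540802
px 267 306 135 175 rect ((0.6466112732887268, -0.1659671664237976), (0.03243043273687363, 0.03296061232686043), 0.11100014299154282)
tcp [ 0.6457 -0.1184  0.2013] q [ 0.7083 -0.7059 -0.      0.0001] delta tool units [ 1.5755 -0.0162  0.0002]
852 [ 0.6408 -0.1741  0.0432]
circle (0.6450278759002686, -0.16573329269886017) 0.023992519825696945
px 262 314 125 177 rect ((0.6450253129005432, -0.16574330627918243), (0.04687868803739548, 0.04704426974058151), 44.69175338745117)
tcp [ 0.6457 -0.1186  0.2012] q [ 0.7082 -0.706  -0.0001  0.0002] delta tool units [1.5712 0.0278 0.0002]
-60 5 [28.5 29.5 30.2]
-55 31 [28.7 30.1 31.6]
-50 29 [29.2 30.6 31.9]
-45 31 [29.6 30.8 32.6]
-40 29 [28.5 30.5 31.5]
-35 28 [28. 30. 32.]
-30 35 [28.8 30.4 47.6]
-25 31 [45.8 46.8 49.1]
-20 21 [45.3 46.7 47.5]
20 14 [45.  45.7 47.2]
25 27 [28.9 29.9 32.1]
30 28 [28.2 30.  32.2]
35 22 [28.  29.6 31.3]
-60 9 [21.1 25.6 28.9]
-55 41 [21.4 27.2 30.2]
-50 24 [27.8 29.2 30.9]
-45 20 [27.1 29.6 30.5]
-40 22 [27.2 28.3 30. ]
-35 23 [27.7 29.1 30.4]
-30 30 [28.1 29.8 45.4]
-25 57 [28.7 41.1 46.8]
-20 36 [27.3 45.4 47.9]
-15 23 [44.8 46.2 57. ]
-10 22 [44.7 46.5 47.2]
-5 5 [44.2 45.2 46.6]
```

The bushing is home on the ring, with its top at 71 mm and centred. The plate's top is at about 46 mm, so the gap is roughly 7 mm. Its front edge is 26 mm before the bar. Now the gauge.

```bash
python3 -m pendant '[[[-0.93,0.16,0,0,0,0],[-0.93,0.16,0,0,0,0],[-0.93,0.16,0,0,0,0],[-0.93,0.16,0,0,0,0],[-0.93,0.16,0,0,0,0],[-0.93,0.16,0,0,0,0],[-0.93,0.16,0,0,0,0],[-0.93,0.16,0,0,0,0],[-0.93,0.16,0,0,0,0],[-0.93,0.16,0,0,0,0],[-0.93,0.16,0,0,0,0],[-0.93,0.16,0,0,0,0],[-0.93,0.16,0,0,0,0],[-0.93,0.16,0,0,0,0],[-0.93,0.16,0,0,0,0],[0,0,0,0,0,0.92],[0,0,0,0,0,0],[0,0,0,0,0,0]]]' 40
python3 wl.py w7 .5737 .2997 .05 .027 .042; python3 wl.py w7b .56 .205 .06 .0015 .013
```

```text
time_s: 23.92
ee_pos: [0.5726, 0.2997, 0.2011]
tcp_rot: [-0.662, 0.749, -0.0, -0.0]
wrist_force: [-0.0, -0.2, 0.1]
grip_width: 0.457
finger_force: 0.0
953 [0.5739 0.2979 0.0342]
circle (0.574434757232666, 0.2991383969783783) 0.02999785728752613
px 278 293 169 228 rect ((0.573897123336792, 0.2993299067020416), (0.05937812104821205, 0.01512848399579525), 82.51649475097656)
tcp [0.5726 0.2997 0.2012] q [-0.6621  0.7494 -0.     -0.0001] delta tool units [ 0.0107 -0.0634 -0.    ]
2634 [0.5632 0.2108 0.0053]
circle (0.5599836111068726, 0.20504635572433472) 0.059986550360918045
px 228 348 32 160 rect ((0.5591017007827759, 0.2043205350637436), (0.1164427101612091, 0.1180763691663742), 54.76755142211914)
tcp [0.5726 0.2997 0.2012] q [-0.662   0.7495 -0.     -0.    ] delta tool units [3.1828 0.026  0.0002]
```

View pics/w7.png

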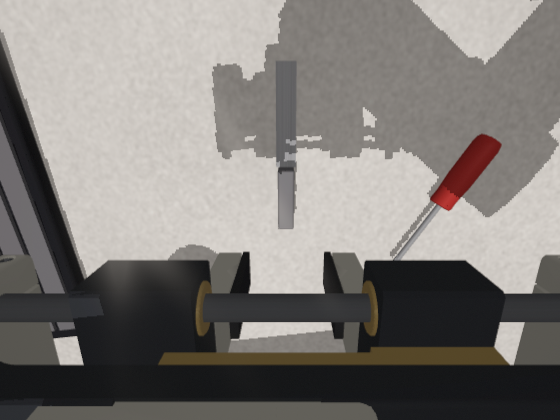

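The gauge is aligned with the tool: handle at (286,198), blade pointing up the image to its tip at (287,62). I'll grip the handle firmly and lift.

```bash
python3 -m pendant '[[[0,-0.063,0.95,0,0,0],[0,0,0.95,0,0,0],[0,0,0.95,0,0,0],[0,0,0.95,0,0,0],[0,0,0.95,0,0,0],[0,0,0.5,0,0,0],[0,0,0.35,0,0,0],[0,0,0,0,0,0],[0,0,0,0,0,0]]]' && python3 -m pendant '[[[0,0,0,0,0,0],[0,0,0,0,0,0],[0,0,0,0,0,0],[0,0,0,0,0,0],[0,0,0,0,0,0],[0,0,0,0,0,0]]]' 5 55; python3 -m pendant '[[[0,0,-0.5,0,0,0],[0,0,-0.9,0,0,0],[0,0,-0.6,0,0,0],[0,0,0,0,0,-0.9],[0,0,0,0,0,-0.9],[0,0,0,0,0,0],[0,0,0,0,0,0]]]'
python3 - <<'E'
from plant import manip
s=manip.get_state();print(s["ee_pos"],s["tcp_rot"])
E
```

```text
time_s: 25.15
ee_pos: [0.5748, 0.3004, 0.0342]
tcp_rot: [-0.662, 0.75, -0.0, 0.001]
wrist_force: [0.8, 1.2, 0.5]
grip_width: 0.452
finger_force: 0.0
time_s: 25.9
ee_pos: [0.5743, 0.3001, 0.0335]
tcp_rot: [-0.662, 0.75, -0.0, 0.0]
wrist_force: [-1.2, 0.3, 4.8]
grip_width: 0.18
finger_force: 55.0
time_s: 26.78
ee_pos: [0.5742, 0.3, 0.0933]
tcp_rot: [0.749, -0.662, -0.0, 0.0]
wrist_force: [0.0, -0.2, -0.9]
grip_width: 0.176
finger_force: 55.0
[0.57420772 0.2999569  0.09334557] [ 7.49428696e-01 -6.62085061e-01 -2.43804060e-05  1.22267814e-05]
```

```bash
python3 -m pendant '[[[0.81,-0.06,0,0,0,0],[0.81,-0.06,0,0,0,0],[0.81,-0.06,0,0,0,0],[0.81,-0.06,0,0,0,0],[0.81,-0.06,0,0,0,0],[0.81,-0.06,0,0,0,0],[0.81,-0.06,0,0,0,0],[0,0,0,0,0,0],[0,0,0,0,0,0],[0,0,0,0,0,0]]]'
cat > g.py <<'E'
from h import *
from plant import manip, grab_frame
import sys
np.set_printoptions(precision=1,suppress=True)
f=grab_frame("wrist"); st=manip.get_state(); print(st["ee_pos"]*1000,st["tcp_rot"])
cv2.imwrite(f"pics/{sys.argv[1]}.png",f["pixels"][:,:,::-1])
T=Ro.from_quat(st["tcp_rot"]).inv().apply((cloud(f)-st["ee_pos"]).reshape(-1,3))*1000; Z=st["ee_pos"][2]*1000-T[:,2]
def box(n,zl,zh,xl=20,xh=300,yw=45):
    m=(Z>zl)&(Z<zh)&(T[:,0]>xl)&(T[:,0]<xh)&(abs(T[:,1])<yw); P=T[m]
    if len(P)>10: print(n,len(P),"x",np.percentile(P[:,0],[1,99]),"y",np.percentile(P[:,1],[1,99]),"z",np.median(Z[m]),"ang",cv2.minAreaRect(P[:,:2].astype(np.float32))[2])
zu=st["ee_pos"][2]*1000-33.5
box("blade",zu+1,zu+14,32,134,14); box("tip",zu-1,zu+6,100,140,14)
box("anvil",27,33.5,60,260); box("plate",42,52,100,250); box("bar",78,86,100,300,60); box("baseplate",7,13,40,300,70)
E
python3 g.py g1
```

```text
time_s: 28.02
ee_pos: [0.6082, 0.1332, 0.0933]
tcp_rot: [0.751, -0.661, 0.0, -0.0]
wrist_force: [-0.1, 0.6, -2.3]
grip_width: 0.178
finger_force: 55.0
[608.2 133.3  93.2] [ 0.8 -0.7  0.  -0. ]
blade 8904 x [ 33.3 128.9] y [-10.3   9.3] z 66.49453378128065 ang 0.18417610228061676
tip 3022 x [100.4 129.5] y [-10.1   9.4] z 63.522125819665895 ang 89.64197540283203
anvil 3153 x [116.2 139. ] y [-28.2  30.6] z 30.257712186644497 ang 0.0009911544620990753
baseplate 7163 x [101.3 144.7] y [-52.9  55.2] z 10.28252407219108 ang 0.1494944989681244
```

View pics/g1.png

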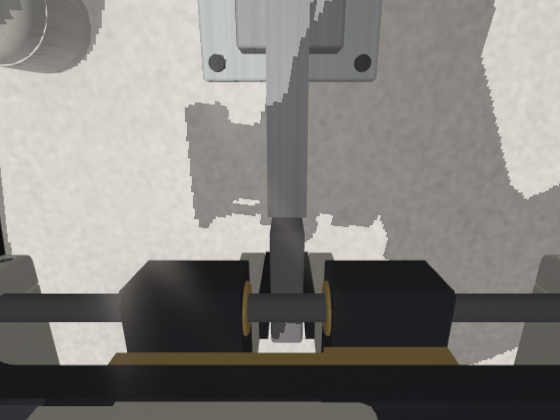

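The anvil's front edge is 116 mm ahead of the TCP, which puts the mouth at 146 mm. The blade is straight and 1.5 mm off centre. The jar at upper left is clear below the gripper's body. I'll centre, lower, and start inserting.

```bash
python3 -m pendant '[[[0,0.05,0.3,0,0,0],[0,0,0.4,0,0,0],[0,0,0.24,0,0,0],[0,0,0,0,0,0],[0,0,0,0,0,0]]]'; python3 -m pendant '[[[0.3,0,0,0,0,0],[0.3,0,0,0,0,0],[0.3,0,0,0,0,0],[0.3,0,0,0,0,0],[0.15,0,0,0,0,0],[0,0,0,0,0,0],[0,0,0,0,0,0]]]'; python3 -m pendant '[[[0,0,0.03,0,0,0],[0,0,0,0,0,0],[0,0,0,0,0,0]]]'
```

```text
time_s: 28.7
ee_pos: [0.6068, 0.1327, 0.065]
tcp_rot: [0.75, -0.661, 0.0, 0.0]
wrist_force: [-0.1, 0.1, -0.5]
grip_width: 0.175
finger_force: 55.0
time_s: 29.58
ee_pos: [0.6118, 0.0926, 0.065]
tcp_rot: [0.75, -0.661, 0.0, -0.0]
wrist_force: [0.1, 0.1, -1.5]
grip_width: 0.178
finger_force: 55.0
time_s: 29.95
ee_pos: [0.6118, 0.0926, 0.0641]
tcp_rot: [0.75, -0.661, -0.0, 0.0]
wrist_force: [-0.6, 0.6, -1.3]
grip_width: 0.174
finger_force: 55.0
```

```bash
python3 -m pendant '[[[0,0,0.02,0,0,0],[0,0,0,0,0,0],[0,0,0,0,0,0]]]'; python3 -m pendant '[[[0.1,0,0,0,0,0],[0.1,0,0,0,0,0],[0.1,0,0,0,0,0],[0,0,0,0,0,0],[0,0,0,0,0,0]]]'; python3 g.py g2
```

```text
time_s: 30.32
ee_pos: [0.6118, 0.0925, 0.0635]
tcp_rot: [0.75, -0.661, 0.0, 0.0]
wrist_force: [-0.0, -0.1, -1.8]
grip_width: 0.177
finger_force: 55.0
time_s: 30.95
ee_pos: [0.6129, 0.0835, 0.0635]
tcp_rot: [0.75, -0.661, 0.0, 0.0]
wrist_force: [-0.1, -0.4, -1.2]
grip_width: 0.18
finger_force: 55.0
[612.9  83.5  63.5] [ 0.8 -0.7 -0.   0. ]
blade 5699 x [32.8 96.1] y [-11.1  11.2] z 38.72406449375714 ang 89.99939727783203
anvil 4972 x [66.2 96.8] y [-29.9  28.8] z 30.278095834951646 ang 0.1132388561964035
plate 2532 x [100.  107.6] y [-27.8  26.6] z 46.84496509750233 ang 0.0695788711309433
bar 290 x [111.2 115.7] y [-44.   42.5] z 80.35720381087961 ang 89.90410614013672
baseplate 9903 x [ 51.9 112.7] y [-54.6  53.5] z 10.306995485993248 ang 0.11223416030406952
```

```bash
python3 -m pendant '[[[0.12,0,0,0,0,0],[0.12,0,0,0,0,0],[0.12,0,0,0,0,0],[0.12,0,0,0,0,0],[0.12,0,0,0,0,0],[0,0,0,0,0,0],[0,0,0,0,0,0]]]'; python3 g.py g3 | grep -E "anvil|plate"; python3 -m pendant '[[[0.1,0,0,0,0,0],[0.1,0,0,0,0,0],[0,0,0,0,0,0],[0,0,0,0,0,0]]]'; python3 g.py g4| grep -E "anvil|plate"
```

```text
time_s: 31.88
ee_pos: [0.6152, 0.0656, 0.0635]
tcp_rot: [0.75, -0.661, -0.0, 0.0]
wrist_force: [0.4, -0.7, -1.1]
grip_width: 0.175
finger_force: 55.0
anvil 2685 x [60.2 77.7] y [-30.   28.8] z 30.289402408760623 ang 0.04729171842336655
baseplate 6664 x [40.5 89.1] y [-54.7  53.5] z 10.324320040008146 ang 89.86695098876953
time_s: 32.42
ee_pos: [0.6161, 0.06, 0.0635]
tcp_rot: [0.75, -0.661, 0.0, -0.0]
wrist_force: [-0.4, 3.8, -0.9]
grip_width: 0.178
finger_force: 55.0
anvil 2195 x [ 60.1 130.2] y [-29.6  28.9] z 30.35009429890357 ang 0.1217796579003334
baseplate 5525 x [ 40.6 135.9] y [-54.6  53.8] z 10.311528066841838 ang 0.12180812656879425
```

```bash
sed -i 's/box("plate",42,52,100,250)/box("plate",42,52,55,250)/' g.py; python3 g.py g5| grep -E "anvil|plate"; python3 -m pendant '[[[0.1,0,0,0,0,0],[0.1,0,0,0,0,0],[0,0,0,0,0,0],[0,0,0,0,0,0]]]'; python3 g.py g6| grep -E "anvil|plate"
```

```text
anvil 2197 x [ 60.1 130.3] y [-29.7  28.9] z 30.389782220580244 ang 0.03130878880620003
plate 2541 x [72.6 81.4] y [-27.6  26.8] z 46.823905042498126 ang 0.051385924220085144
baseplate 5541 x [ 40.5 136. ] y [-54.5  53.8] z 10.31014164443419 ang 0.0820702314376831
time_s: 33.02
ee_pos: [0.6169, 0.0546, 0.0635]
tcp_rot: [0.75, -0.661, -0.0, -0.001]
wrist_force: [-0.2, 6.5, -1.2]
grip_width: 0.179
finger_force: 55.0
anvil 3415 x [ 60.2 130.1] y [-29.5  29. ] z 30.633479831217137 ang 0.45013144612312317
plate 2161 x [67.2 74.9] y [-27.4  26.9] z 47.41689244722966 ang 0.09075909107923508
baseplate 5963 x [ 40.5 135.9] y [-54.4  54. ] z 10.363459526049269 ang 0.040199361741542816
```

The plate has lifted about 0.6 mm, and the push force of 6.5 N fits that. I'll go about 8 mm further.

```bash
python3 -m pendant '[[[0.1,0,0,0,0,0],[0.08,0,0,0,0,0],[0.08,0,0,0,0,0],[0,0,0,0,0,0],[0,0,0,0,0,0],[0,0,0,0,0,0]]]'; python3 g.py g7| grep -E "blade|anvil|plate"
```

```text
time_s: 33.83
ee_pos: [0.618, 0.0471, 0.0635]
tcp_rot: [0.75, -0.661, -0.0, -0.001]
wrist_force: [-0.1, 8.2, -1.8]
grip_width: 0.177
finger_force: 55.0
blade 4191 x [ 32.5 129.2] y [-12.6  12.3] z 38.56110224453755 ang 0.0027211052365601063
anvil 3323 x [112.5 129.3] y [-29.2  28.9] z 30.827533533749396 ang 88.5301513671875
plate 2013 x [ 59.4 109.4] y [-27.3  26.9] z 48.07101712356153 ang 89.20942687988281
baseplate 7740 x [ 40.7 136. ] y [-54.2  53.9] z 10.402210740219463 ang 0.0804804190993309
```

The lift is about 1.25 mm with the gauge firmly gripped. I'll hold, check once, and hand in if all is well.

```bash
python3 -m pendant '[[[0,0,0,0,0,0],[0,0,0,0,0,0],[0,0,0,0,0,0],[0,0,0,0,0,0]]]'; python3 - <<'E'
from h import *
from plant import grab_frame
f=grab_frame("side"); W=cloud(f); cv2.imwrite("pics/fin.png",cv2.resize(f["pixels"][140:260,190:350,::-1],None,fx=4,fy=4,interpolation=3))
E
```

```text
time_s: 34.38
ee_pos: [0.6179, 0.0471, 0.0636]
tcp_rot: [0.75, -0.661, -0.0, -0.001]
wrist_force: [-0.5, 7.3, -1.4]
grip_width: 0.183
finger_force: 55.0
```

View pics/fin.png

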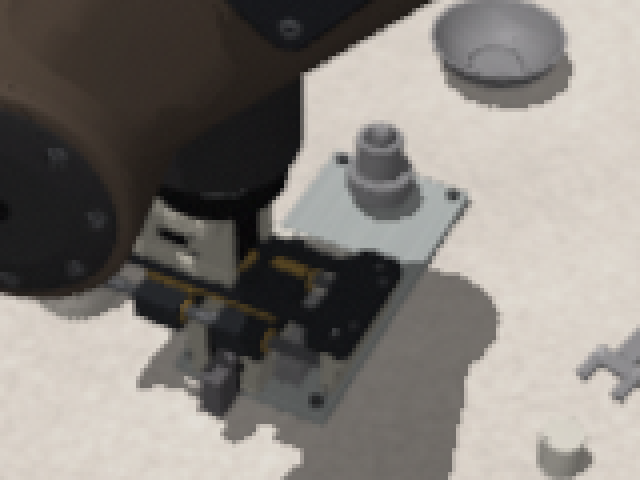

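The side crop shows the ring and bushing stacked squarely on the post at (380,175), and the gripped gauge handle at (220,385) in the gap.

```bash
python3 -c "
from plant import manip; print(manip.job_done())"
```

```text
the job is handed in; nothing more can be done
None
```

I handed the job in at about 34 s: ring and bushing are home on the post and released, and the gauge is still gripped straight in the gap with the plate lifted about 1.25 mm by the wrist camera; the hand-in returned no verdict.

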